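# Score the fold line of a pantry label card

### The job

Score the fold line for a pantry shelf label: press the free end of the scoring board's raised guide arm down until the orange catch snaps over it and holds it by itself. Then take the stylus from the wooden stand and draw its tip slowly along the card in the arm's slot, from the hinge end to the catch end (starting and stopping about a centimetre from the card's edges), with the tip lightly pressed on the card all the way and at least five seconds for the stroke. Put the stylus back upright in its hole in the stand, leave the arm latched, and do not disturb the other things on the table.

Things in the scene. Friction and masses are not known exactly. Their poses are not given: they have to be found in the camera images.
- board: Card scoring board, fixed: white plate 180 x 310 mm, top 14 mm above the table, origin at the centre of its underside. The guide arm and its slot run along its y axis over x = 0: hinge with grey cheeks (34 mm tall) at y = +135 mm, orange spring catch between y = -125 and -145 mm (39 mm tall at most). A 4 mm high aluminium fence lies across it at y = 75 to 83 mm.
- card: Lilac card 105 x 148 x 1 mm, lying fixed on the board, squared up to the fence; its long side runs along y. Origin at the centre of its underside (14 mm above the table), axes as the board's; its top is 15 mm above the table.
- guide (a joint): Guide arm's angle, rad: 0 latched flat, 0.36 raised (start; free end about 115 mm above the table). Sprung upwards (1 to 3 N at the pad). Pressed down past the catch (about 10 N at the pad, to angle -0.004 or lower, stop at -0.012), the catch gives way and snaps over the arm's end bar; let go, the arm then rests between 0 and 0.006.
- guide_pad (a point): Top of the blue ribbed press pad on the arm's free end, 232 mm from the hinge axis; 44 mm wide, reaching 21 mm towards the hinge, 26 mm towards the catch. Arm 44 mm wide, 5 mm thick; latched, its top is 23.5 mm above the table, its underside 3.5 mm over the card, and this point lies at board (0, -97, 23.5) mm.
- slot_start (a point): Point on the card's top on the slot's centre line near the hinge end: board (0, 64, 15) mm. The slot is 13 mm wide, between the arm's two clear strips with black inner edges; with the arm latched it reaches from board y = +76 to -76 mm.
- slot_end (a point): Point on the card's top, on the slot's centre line, near the catch end: board (0, -64, 15) mm.
- stand: Wooden stand, fixed, 62 mm high, with the stylus's hole (18 mm wide, 56 mm deep) at its origin in x, y; origin at table height. The block reaches from x = -30 to +100 mm and 31 mm either side in y; two markers (12 mm thick, 40 mm proud) stand in it at x = 62 and 84 mm.
- stylus: Scoring stylus, 40 to 85 g, upright in the stand, hanging on its guard. Origin at the tip's lowest point (5 mm ball), z up its axis. Steel shank 10 mm in diameter, 5 mm in the lowest 20 mm; brass guard disc 28 mm in diameter, 50 to 54 mm above the tip, resting on the stand's top (tip then 12 mm above the table); black round handle 18 mm in diameter, 54 to 118 mm.
- spice_jar: Bystander: spice jar, 58 mm in diameter, 110 mm high, origin at the centre of its underside.
- bean_tin: Bystander: food tin, 74 mm in diameter, 105 mm high, origin at the centre of its underside.
- mug: Bystander: blue mug, 80 mm in diameter, 90 mm high, handle to its +y, origin at the centre of its underside.
- bag_box: Bystander: green carton 70 x 200 x 75 mm, origin at the centre of its underside.
- tape_roll: Bystander: roll of yellow tape lying flat, 64 mm in diameter, 19 mm high, origin at the centre of its underside.
Not all that is in view belongs to the job. Of the things that look like the stylus, the middle-sized one is meant.

How it is judged:
By the outcome, as a careful person would: the job done as asked, in the order asked, and still so for the second after the job is handed in, with the robot touching nothing.
It also fails if it takes over 72 s, if anything falls off the work surface, if the arm or the gripper's body presses on something with over 40 N, if the wrist force passes 120 N, or if a joint passes its speed limit or range.

### The arm

A 7-joint arm with a two-finger parallel gripper is mounted at the origin on the work surface. World frame = base frame: x ahead of the robot, y to its left, z up, the work surface at z = 0. Lengths are in m, angles in rad, forces in N, time in s.
With the tool pointing down it reaches from about 0.425 to 0.925 m from the base axis. Payload 6.8 kg.
Tool frame: the origin (TCP) lies at the very end of the fingers, on their centre line; the grasp point (between the pads) lies 19 mm behind it; z points along the fingers, y is the line along which they close (so a half turn about z gives the same grasp; the last joint's range is limited). The gripper opens to 85 mm and grips with 20 to 120 N. Pads are 22 mm wide; open, the fingers measure 114 mm over their backs; the gripper's body (76 mm by 85 mm) begins 54 mm behind the grasp point. The pads swing forward as they close: fully open they stand 13 mm farther back than shut.
Start: joints at [-1.429, 0.477, 0.022, 1.555, -0.011, 1.109, -0.083], TCP at [0.167, 0.654, 0.231] pointing down, gripper open.
Joint ranges: [-2.96, 2.96], [-0.34, 2.1], [-1.41, 1.46], [0.24, 2.44], [-1.37, 4.51], [0.17, 1.92], [-2.96, 2.96]. Speed limits (rad/s): [2.39, 2.39, 3.14, 3.14, 3.14, 3.14, 3.14].

### API

Orientations are given as a rotation vector (axis times angle).
In Python, from bench import r gives the robot as it stands. The module is installed in compiled form; this text tells all that it offers.
- The arm moves only by the tool servo_tool, never from a script. Its argument "commands" is a list of rows, each a list of 7 numbers: the turn, a rotation vector about the world's x, y, z in degrees, then the shift along the world's x, y, z in mm, then the closure, from 0 (fully open) to 1 (shut). A call has 1 to 5 rows; each row is the pose to reach, as a shift and turn from the pose commanded when the call began; what a row does not reach only later rows make up. A row lasts 1/12 s, in which the tool goes at most 41.7 mm and 7.16 degrees, less where a joint would pass 70% of its speed; a pose out of reach is approached as far as the arm can. A call with a gripper value outside its range is refused whole. The fingers move at their own pace and stop on an object; "force" is the grip in N (left out, the last holds). Time passes only in rows, so rows that repeat a pose let the fingers close. It gives the time, the measured TCP pose, the force, the opening and the grip force at its end, in the units of the state.
- r.get_obs(): the state, without advancing time (a new reading comes with each control period).
- r.grab_frame(name): name is "side" or "top"; returns (picture, depth): 480x640x3 uint8, blue, green, red; 480x640 float32, m along the optical axis (not along the pixel's ray), 0 where there is no reading.
- r.camera_info(name): a dict with "vertical_fov" (degrees; the focal length in pixels is half the picture's height over the tangent of half this angle, whatever the lens; pixels are square), "cx", "cy" (the principal point, pixels), "cam_to_world" (4x4, takes a point from camera to world coordinates). Camera axes: x right, y up, looking along -z (the intrinsics and any distortion apply to the point x, -y, -z); pixel columns grow to the right and rows downward; lengths in m; the calibration is good to about 2 mm. A picture is of the moment at which its call begins. camera_info takes no time and is no camera call.
- r.hand_in(): hands the job in; it is judged then, once.
The state is a dict: "clock": time; "joints": joint angles; "qvel": joint speeds; "tau": joint torques, N m; "tcp_pos": TCP position; "orientation": TCP orientation; "contact_force": force on the tool from outside, world axes, zero at the start; "moment": the same for the moment, N m; "grip_width": finger opening in m; "gripper_force": force on a finger pad.
Only numpy, scipy, OpenCV 4.12 (cv2) and the standard library are available. Lean on these libraries where they do the work, as an engineer would, in place of code of your own. Each camera call takes 0.05 s, during which the arm holds its last target. There are 200 camera calls.

## Working session

There is one attempt and no reset: what is moved stays moved. The work goes in short steps, Python scripts to look and compute and a tool call to move; the robot and the scene stay as the last step left them, time stands still between calls to the robot, and variables do not carry over. Pictures are saved under pics/ and viewed, at most 10 in all, crops included, and the job is handed in when it is done.

Besides the shell and the picture viewer there is one more tool, called after "Call:" as a command line: name --pt "numbers of a row" for each row, then --argument value for the rest. servo_tool: Moves the arm, as the interface text tells. Its arguments: {"type":"object","properties":{"commands":{"type":"array"},"force":{"type":"number"}},"required":["commands"]}

```bash
mkdir -p pics; cat > h.py <<'E'
import numpy as np, cv2
from bench import r
def grab(n,tag):
    im,d=r.grab_frame(n); cv2.imwrite(f'pics/{tag}.png',im); np.save(f'pics/{tag}.npy',d); return im,d
def K(n):
    i=r.camera_info(n); f=240/np.tan(np.radians(i['vertical_fov'])/2); return f,i['cx'],i['cy'],np.array(i['cam_to_world'])
def pt(n,u,v,d):
    f,cx,cy,T=K(n); return (T@[(u-cx)/f*d,-(v-cy)/f*d,-d,1])[:3]
def ray(n,u,v,z):
    f,cx,cy,T=K(n); o=T[:3,3]; a=T[:3,:3]@[(u-cx)/f,-(v-cy)/f,-1]; return o+a*(z-o[2])/a[2]
def proj(n,p):
    f,cx,cy,T=K(n); q=np.linalg.inv(T)@[*p,1]; return cx-f*q[0]/q[2], cy+f*q[1]/q[2]
E
python3 - <<'E'
from h import *
for n in('top','side'):
    grab(n,n+'1'); print(n,r.camera_info(n))
print(r.get_obs())
E
```

```text
top {'vertical_fov': 49.814226423983264, 'cx': 313.27390215968273, 'cy': 236.80754977040425, 'cam_to_world': array([[ 0.02593877,  0.99523775, -0.09396277,  0.40229842],
       [-0.99956592,  0.02450791, -0.01635031, -0.04291472],
       [-0.01396962,  0.09434609,  0.99544144,  1.35073098],
       [ 0.        ,  0.        ,  0.        ,  1.        ]])}
side {'vertical_fov': 42.33844073133224, 'cx': 324.2860557556261, 'cy': 229.92305708138514, 'cam_to_world': array([[ 7.12865214e-01,  4.79272875e-01, -5.11977244e-01,
        -7.00396936e-02],
       [-7.01300808e-01,  4.87804320e-01, -5.19830860e-01,
        -6.42667495e-01],
       [ 6.03881123e-04,  7.29619392e-01,  6.83853185e-01,
         8.95740397e-01],
       [ 0.00000000e+00,  0.00000000e+00,  0.00000000e+00,
         1.00000000e+00]])}
{'clock': 0.1, 'joints': array([-1.42909577,  0.477708  ,  0.02237513,  1.55634176, -0.01152569,
        1.10931746, -0.08310823]), 'qvel': array([ 0.00124921, -0.00132472,  0.00147952, -0.00247884, -0.00036146,
        0.00070065,  0.00130993]), 'tau': array([ 3.86855259e-03, -5.97762001e+01,  1.61331564e+00, -2.81957191e+01,
        1.27644528e-02,  4.95184024e-03,  4.41809175e-05]), 'tcp_pos': array([0.16675818, 0.65352563, 0.23043447]), 'orientation': array([-3.91398786e-01, -3.11701994e+00,  2.58144146e-03]), 'contact_force': array([-0.18921286,  0.71543652, -0.04106792]), 'moment': array([-0.04597007, -0.0452102 , -0.01545383]), 'gripper_force': 0.0, 'grip_width': 0.08565464727091346}
```

View pics/top1.png

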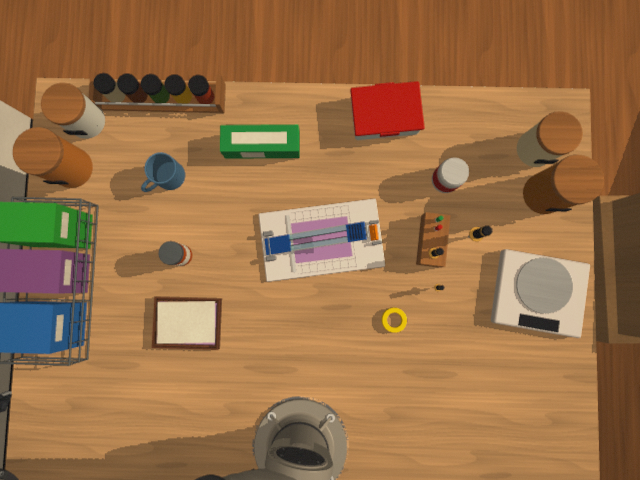

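View pics/side1.png

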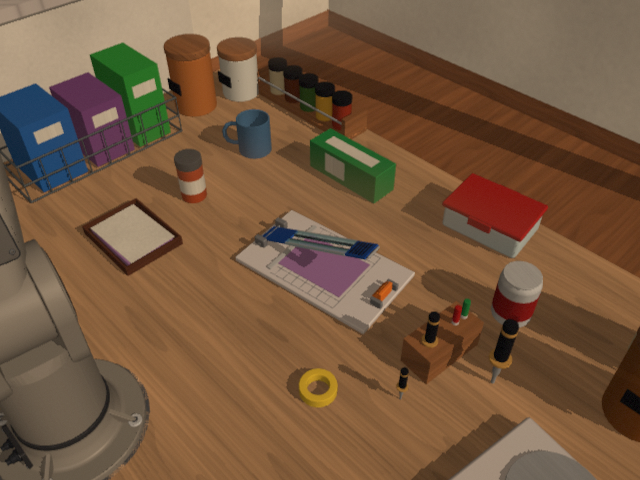

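The pictures show the board at about top px (320,240) with the catch at (375,232). The stand is at (433,240) with its stylus head at (437,253). The two decoys are at (483,232) and (440,288). I'll enlarge both views next.

```bash
python3 - <<'E'
import cv2
a=cv2.imread('pics/top1.png')[192:292,252:402]; b=cv2.imread('pics/top1.png')[192:302,390:510]
cv2.imwrite('pics/c1.png',cv2.resize(a,None,fx=5,fy=5,interpolation=cv2.INTER_CUBIC))
cv2.imwrite('pics/c2.png',cv2.resize(b,None,fx=5,fy=5,interpolation=cv2.INTER_CUBIC))
c=cv2.imread('pics/side1.png')[205:405,225:545]
cv2.imwrite('pics/c3.png',cv2.resize(c,None,fx=2.5,fy=2.5,interpolation=cv2.INTER_CUBIC))
E
```

```text
(no output)
```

View pics/c1.png

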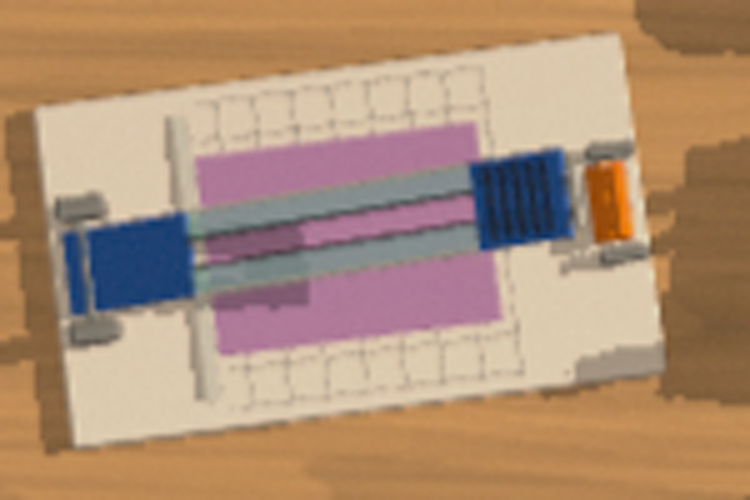

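View pics/c2.png

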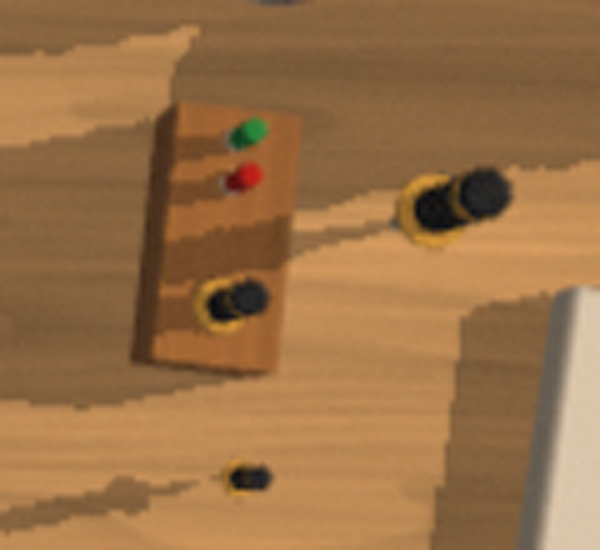

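View pics/c3.png

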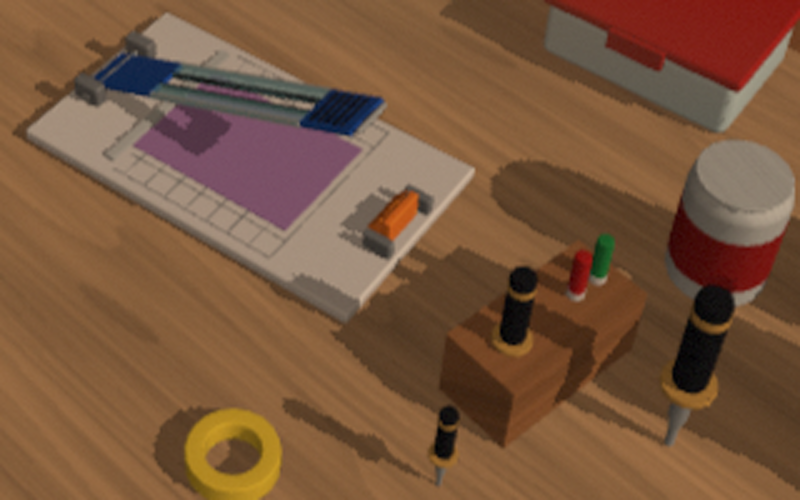

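The enlarged crops show:
- **Board corners (c1):** (36,108), (617,35), (664,372), (75,447).
- **Card corners (c1):** (195,157), (475,124), (501,318), (219,355).
- **Stand's top (c2):** (178,102), (301,114), (274,374), (153,360).
- **Stylus (c2):** handle top at (250,299), guard at about (220,305).

```bash
cat >> h.py <<'E'
def fit(local,world):
    L=np.array(local,float);W=np.array(world)[:,:2]; lc,wc=L.mean(0),W.mean(0)
    a=(L-lc)@[1,1j]; b=(W-wc)@[1,1j]; th=np.angle((b*a.conj()).sum()); c,s=np.cos(th),np.sin(th); R=np.array([[c,-s],[s,c]])
    t=wc-R@lc; return R,t,np.degrees(th),(W-(L@R.T+t))*1e3
E
python3 - <<'E'
from h import *
np.set_printoptions(precision=4,suppress=True)
def cr(n,x,y,ox,oy,s,z): return ray(n,(x+.5)/s-.5+ox,(y+.5)/s-.5+oy,z)
f=lambda x,y,z: cr('top',x,y,252,192,5,z)
g=lambda x,y,z: cr('top',x,y,390,192,5,z)
h=lambda x,y,z: cr('side',x,y,225,205,2.5,z)
def show(nm,F): print(nm,F[1],F[2],F[3].tolist())
bc=[(.09,.155),(.09,-.155),(-.09,-.155),(-.09,.155)]
B=fit(bc,[f(x,y,.014) for x,y in[(36,108),(617,35),(664,372),(75,447)]]);show('board',B)
C=fit([(.0525,.074),(.0525,-.074),(-.0525,-.074),(-.0525,.074)],[f(x,y,.015) for x,y in[(195,157),(475,124),(501,318),(219,355)]]);show('card',C)
print('card in board',B[0].T@(C[1]-B[1]))
B2=fit([bc[i] for i in(0,1,2,3)],[h(x,y,.014) for x,y in[(168,13),(474,171),(347,318),(28,132)]]);show('board side',B2)
S=fit([(.1,.031),(.1,-.031),(-.03,-.031),(-.03,.031)],[g(x,y,.062) for x,y in[(178,102),(301,114),(274,374),(153,360)]]);show('stand',S)
print('handle top',g(250,299,.130),h(522,274,.130),'guard',g(221,304,.066),h(513,340,.066))
print('big',g(484,195,.17),h(714,297,.17),'small',g(258,478,.07))
for F in(B,):
    for p in[(0,-.085),(0,-.097),(0,.064),(0,-.064)]: print(p,F[0]@p+F[1])
d=np.load('pics/top1.npy'); 
for u,v in[(250,299)]: 
    U,V=u/5+390,v/5+192; print(pt('top',U,V,d[int(round(V)),int(round(U))]))
for u,v in[(516,200),(480,200)]:
    U,V=u/5+252,v/5+192; print(pt('top',U,V,d[int(round(V)),int(round(U))]))
from scipy.spatial.transform import Rotation as Ro
print(Ro.from_rotvec(r.get_obs()['orientation']).as_matrix())
E
```

```text
board [ 0.522  -0.0416] 8.645913807438555 [[-0.7485348761526733, -2.186980545556022], [-1.6127364402103161, 1.764771468676818], [1.070915540038353, 2.039740284074915], [1.2903557763246365, -1.6175312071957104]]
card [ 0.5226 -0.0414] 8.575866564590383 [[-0.415497457147862, -0.5954436586820683], [-1.6520429613615661, 0.41264257140322114], [1.4023993115469535, 0.6359133484953178], [0.6651411069624746, -0.45311226121647064]]
card in board [0.0006 0.0001]
board side [ 0.5191 -0.044 ] 8.579156021701543 [[-0.4306889258571811, -1.2302502220285643], [-2.542965492653315, 2.0683047630625784], [1.2590463555056108, 1.4900058192330867], [1.7146080630049965, -2.328060360267073]]
stand [ 0.4911 -0.3221] -5.324812715340483 [[-0.22763146797533107, -0.31396660871790827], [0.9280126131721023, -0.05827613788039754], [-0.1886532937386276, 1.085316197773356], [-0.5117278514582546, -0.7130734511749948]]
handle top [ 0.4903 -0.3216  0.13  ] [ 0.4896 -0.3201  0.13  ] guard [ 0.4921 -0.3219  0.066 ] [ 0.4882 -0.3236  0.066 ]
big [ 0.5378 -0.419   0.17  ] [ 0.5275 -0.4272  0.17  ] small [ 0.4066 -0.3395  0.07  ]
(0, -0.085) [ 0.5348 -0.1256]
(0, -0.097) [ 0.5366 -0.1375]
(0, 0.064) [0.5124 0.0217]
(0, -0.064) [ 0.5316 -0.1049]
[ 0.4892 -0.322   0.1322]
[ 0.5336 -0.1233  0.1098]
[ 0.5344 -0.1066  0.0976]
[[-0.969   0.2472 -0.0003]
 [ 0.2472  0.969  -0.0016]
 [-0.0001 -0.0016 -1.    ]]
```

Call:
servo_tool --pt "0 0 2 24 -28 0 1" --pt "0 0 4 48 -56 0 1" --pt "0 0 6 72 -84 0 1" --pt "0 0 8 96 -112 0 1" --pt "0 0 9 120 -140 0 1" --force 40

```text
clock: 0.52
tcp_pos: [0.2877, 0.5123, 0.2309]
orientation: [-0.142, -3.138, 0.001]
contact_force: [0.5, -0.1, 0.3]
grip_width: 0.0255
gripper_force: 0.0
```

```bash
python3 -c "
from bench import r
print(r.get_obs())"
```

```text
{'clock': 0.5167, 'joints': array([-1.18770571,  0.33422227,  0.02824576,  1.77260075, -0.01068638,
        1.03568075,  0.32448629]), 'qvel': array([ 0.58767955, -0.26669163,  0.10145489,  0.3856504 , -0.02879585,
       -0.12475339,  0.87255145]), 'tau': array([-4.87678528e+00, -4.83589160e+01,  1.51258553e-01, -2.73072571e+01,
       -1.47493643e-02,  2.78097354e-01, -1.03177764e+00]), 'tcp_pos': array([0.28767598, 0.51230691, 0.23090193]), 'orientation': array([-1.42482954e-01, -3.13815506e+00,  1.15919272e-03]), 'contact_force': array([ 0.52904062, -0.12135036,  0.27035139]), 'moment': array([ 0.02481225, -0.09059197, -0.01680315]), 'gripper_force': 0.0, 'grip_width': 0.025477431812181574}
```

Call:
servo_tool --pt "0 0 0 14 -36 0 1" --pt "0 0 0 28 -72 0 1" --pt "0 0 0 42 -108 0 1" --pt "0 0 0 56 -144 0 1" --pt "0 0 0 70 -180 0 1"

```text
clock: 0.93
tcp_pos: [0.3571, 0.332, 0.2311]
orientation: [-0.146, -3.138, 0.001]
contact_force: [1.1, -0.4, 0.3]
grip_width: 0.0002
gripper_force: 0.0
```

Call:
servo_tool --pt "0 0 0 14 -36 0 1" --pt "0 0 0 28 -72 0 1" --pt "0 0 0 42 -108 0 1" --pt "0 0 0 56 -144 0 1" --pt "0 0 0 70 -180 0 1"

```text
clock: 1.35
tcp_pos: [0.4269, 0.1521, 0.2313]
orientation: [-0.145, -3.138, -0.0]
contact_force: [0.9, 1.3, 0.0]
grip_width: 0.0003
gripper_force: 0.0
```

Call:
servo_tool --pt "0 0 0 14 -36 0 1" --pt "0 0 0 28 -72 0 1" --pt "0 0 0 42 -108 0 1" --pt "0 0 0 56 -144 0 1" --pt "0 0 0 70 -180 0 1"

```text
clock: 1.77
tcp_pos: [0.4969, -0.0278, 0.2313]
orientation: [-0.145, -3.138, -0.0]
contact_force: [0.8, -0.2, 0.3]
grip_width: 0.0
gripper_force: 0.0
```

Call:
servo_tool --pt "0 0 0 12 -30 -20 1" --pt "0 0 0 24 -65 -45 1" --pt "0 0 0 32 -90 -70 1" --pt "0 0 0 37 -103 -90 1" --pt "0 0 0 37 -103 -90 1"

```text
clock: 2.18
tcp_pos: [0.5314, -0.1324, 0.1374]
orientation: [-0.153, -3.131, 0.003]
contact_force: [-0.7, 0.3, -0.0]
grip_width: 0.0004
gripper_force: 0.0
```

Call:
servo_tool --pt "0 0 0 0 0 -10 1" --pt "0 0 0 0 -1 -20 1" --pt "0 0 0 0 -2 -30 1" --pt "0 0 0 0 -2 -40 1" --pt "0 0 0 0 -3 -50 1"

```text
clock: 2.6
tcp_pos: [0.5343, -0.1309, 0.091]
orientation: [0.143, 3.137, 0.001]
contact_force: [-0.6, 0.0, 1.2]
grip_width: -0.0003
gripper_force: 0.6
```

Call:
servo_tool --pt "0 0 0 0 0 -10 1" --pt "0 0 0 0 -1 -20 1" --pt "0 0 0 0 -1 -30 1" --pt "0 0 0 0 -2 -40 1" --pt "0 0 0 0 -2 -50 1"

```text
clock: 3.02
tcp_pos: [0.534, -0.1344, 0.0404]
orientation: [0.146, 3.138, -0.001]
contact_force: [-0.2, -0.7, 2.1]
grip_width: 0.0003
gripper_force: 1.0
```

Call:
servo_tool --pt "0 0 0 0 0 -4 1" --pt "0 0 0 0 0 -8 1" --pt "0 0 0 0 0 -11 1" --pt "0 0 0 0 0 -13 1" --pt "0 0 0 0 0 -13 1"

```text
clock: 3.43
tcp_pos: [0.5335, -0.1342, 0.0282]
orientation: [-0.146, -3.138, 0.0]
contact_force: [-1.3, -1.0, 2.0]
grip_width: 0.0003
gripper_force: 1.2
```

Call:
servo_tool --pt "0 0 0 0 0 -2 1" --pt "0 0 0 0 0 -4 1" --pt "0 0 0 0 0 -6 1" --pt "0 0 0 0 0 -6 1" --pt "0 0 0 0 0 -6 1"

```text
clock: 3.85
tcp_pos: [0.5339, -0.1338, 0.0222]
orientation: [-0.145, -3.138, -0.0]
contact_force: [-0.4, -2.1, 2.1]
grip_width: 0.0001
gripper_force: 1.2
```

Call:
servo_tool --pt "0 0 0 0 0 -1 1" --pt "0 0 0 0 0 -2 1" --pt "0 0 0 0 0 -3 1" --pt "0 0 0 0 0 -3 1" --pt "0 0 0 0 0 -3 1"

```text
clock: 4.27
tcp_pos: [0.534, -0.1338, 0.0198]
orientation: [0.146, 3.138, 0.001]
contact_force: [-3.1, 0.8, 9.4]
grip_width: 0.0002
gripper_force: 4.8
```

Call:
servo_tool --pt "0 0 0 0 0 -1 1" --pt "0 0 0 0 0 -2 1" --pt "0 0 0 0 0 -2 1" --pt "0 0 0 0 0 -2 1"

```text
clock: 4.6
tcp_pos: [0.534, -0.1338, 0.0185]
orientation: [0.146, 3.138, 0.002]
contact_force: [-4.6, 1.5, 17.6]
grip_width: 0.0002
gripper_force: 9.0
```

Call:
servo_tool --pt "0 0 0 0 0 -1 1" --pt "0 0 0 0 0 -2 1" --pt "0 0 0 0 0 -2 1"

```text
clock: 4.85
tcp_pos: [0.534, -0.1338, 0.0171]
orientation: [0.146, 3.138, 0.002]
contact_force: [-7.4, 2.2, 26.3]
grip_width: 0.0
gripper_force: 13.5
```

Call:
servo_tool --pt "0 0 0 0 0 2 1" --pt "0 0 0 0 0 4 1" --pt "0 0 0 0 0 6 1" --pt "0 0 0 0 0 9 1" --pt "0 0 0 0 0 9 1"

```text
clock: 5.27
tcp_pos: [0.5343, -0.1337, 0.0246]
orientation: [0.145, 3.137, 0.0]
contact_force: [0.1, -0.3, 0.4]
grip_width: -0.0002
gripper_force: 0.0
```

Call:
servo_tool --pt "0 0 0 0 0 4 1" --pt "0 0 0 0 0 8 1" --pt "0 0 0 0 0 12 1" --pt "0 0 0 0 0 12 1"

```text
clock: 5.6
tcp_pos: [0.5344, -0.134, 0.0371]
orientation: [0.145, 3.137, -0.0]
contact_force: [-0.3, 0.9, 0.5]
grip_width: 0.0004
gripper_force: 0.0
```

Call:
servo_tool --pt "0 0 0 0 0 40 1" --pt "0 0 0 0 0 80 0.8" --pt "0 0 0 -10 -30 110 0.6" --pt "0 0 0 -18 -68 133 0.4" --pt "0 0 0 -26 -106 133 0.4"

```text
clock: 6.02
tcp_pos: [0.511, -0.2384, 0.1737]
orientation: [0.139, 3.131, -0.001]
contact_force: [1.2, -0.7, -0.7]
grip_width: 0.0482
gripper_force: 0.0
```

Call:
servo_tool --pt "0 0 0 -8 -38 0 0.4" --pt "0 0 0 -15 -68 0 0.4" --pt "0 0 0 -18 -81 0 0.4" --pt "0 0 0 -18 -81 0 0.4"

```text
clock: 6.35
tcp_pos: [0.4883, -0.3233, 0.1694]
orientation: [-0.155, -3.138, 0.003]
contact_force: [0.9, -0.4, -0.2]
grip_width: 0.0511
gripper_force: 0.0
```

```bash
python3 - <<'E'
from h import *
a,_=grab('top','top2'); b,_=grab('side','side2')
A=cv2.resize(a[195:285,250:390],None,fx=5,fy=5,interpolation=cv2.INTER_CUBIC)
cv2.imwrite('pics/d1.png',A)
print(r.get_obs()['tcp_pos'])
cv2.imwrite('pics/d2.png',cv2.resize(b[195:395,225:545],None,fx=2.5,fy=2.5,interpolation=cv2.INTER_CUBIC))
E
```

```text
[ 0.49028069 -0.31848238  0.16884454]
```

View pics/d1.png

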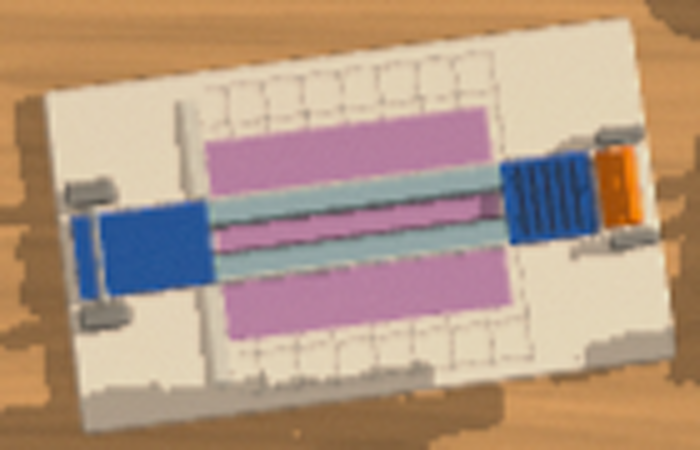

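View pics/d2.png

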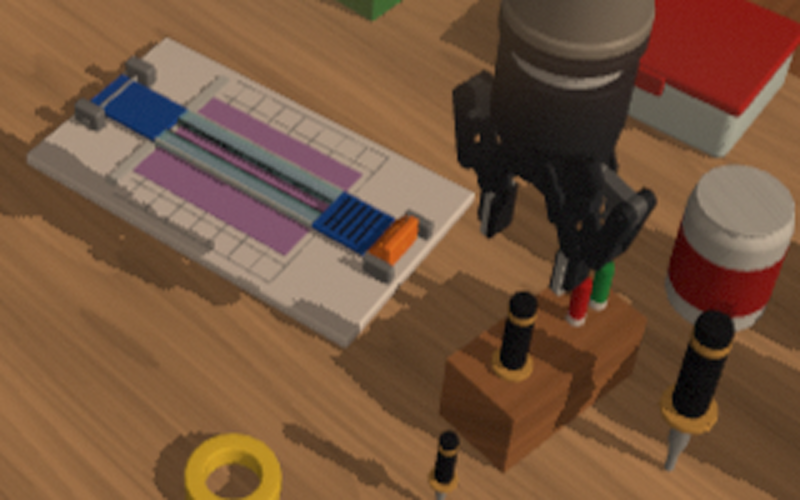

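The top crop shows the arm latched: the orange catch sits against the pad bar, and the slot's centre line runs from about (216,239) to (503,206). In the side view the gripper is above the stylus. Going down now.

Call:
servo_tool --pt "0 0 0 0 -2 -20 0.4" --pt "0 0 0 0 -2 -40 0.4" --pt "0 0 0 0 -2 -60 0.4" --pt "0 0 0 0 -2 -78 0.4" --pt "0 0 0 0 -2 -90 0.4"

```text
clock: 6.87
tcp_pos: [0.4906, -0.3179, 0.0771]
orientation: [-0.14, -3.136, -0.004]
contact_force: [-0.7, -0.1, -0.0]
grip_width: 0.0515
gripper_force: 0.0
```

```bash
python3 - <<'E'
from h import *
np.set_printoptions(precision=4,suppress=True)
g=lambda x,y,z: ray('top',(x+.5)/5-.5+250,(y+.5)/5-.5+195,z)
for a,b in[((216,228),(500,192)),((216,250),(505,218)),((216,239),(503,206))]:
    p,q=g(*a,.0235),g(*b,.0235); d=p-q; print(p,q,np.linalg.norm(d),np.degrees(np.arctan2(-d[0],d[1])),(p+q)/2)
B=fit([(.09,.155),(.09,-.155),(-.09,-.155),(-.09,.155)],[g(x,y,.014) for x,y in[(47,92),(629,19),(674,356),(85,432)]]);print(B)
C=fit([(.0525,.074),(.0525,-.074),(-.0525,-.074),(-.0525,.074)],[g(x,y,.015) for x,y in[(206,143),(488,109),(512,304),(230,340)]]);print(C[1:3])
print(r.get_obs()['tcp_pos'],r.get_obs()['contact_force'])
E
```

```text
[0.5175 0.0315 0.0235] [ 0.5397 -0.1145  0.0235] 0.14766305242686137 8.667653658215523 [ 0.5286 -0.0415  0.0235]
[0.5061 0.0311 0.0235] [ 0.5263 -0.1174  0.0235] 0.14984421569493578 7.759600401235988 [ 0.5162 -0.0431  0.0235]
[0.5118 0.0313 0.0235] [ 0.5325 -0.1162  0.0235] 0.14894205120468268 8.000446815807415 [ 0.5222 -0.0425  0.0235]
(array([[ 0.9887, -0.1497],
       [ 0.1497,  0.9887]]), array([ 0.5224, -0.042 ]), np.float64(8.611378749679947), array([[-0.7115, -2.2686],
       [-1.3775,  1.1805],
       [ 1.2849,  2.39  ],
       [ 0.8041, -1.302 ]]))
(array([ 0.5223, -0.0422]), np.float64(8.46358598112928))
[ 0.4906 -0.3179  0.0771] [-0.721  -0.0836 -0.0363]
```

Call:
servo_tool --pt "0 0 0 0 -2 1 0.4" --pt "0 0 0 0 -2 1 0.65" --pt "0 0 0 0 -2 1 0.9" --pt "0 0 0 0 -2 1 1" --pt "0 0 0 0 -2 1 1" --force 60

```text
clock: 7.28
tcp_pos: [0.4912, -0.3235, 0.0815]
orientation: [0.145, 3.136, -0.001]
contact_force: [-0.0, 0.4, 4.0]
grip_width: 0.0165
gripper_force: 58.4
```

Call:
servo_tool --pt "0 0 0 0 0 0 1" --pt "0 0 0 0 0 0 1" --pt "0 0 0 0 0 0 1"

```text
clock: 7.53
tcp_pos: [0.4913, -0.3235, 0.0815]
orientation: [0.145, 3.136, -0.001]
contact_force: [0.2, 1.2, 5.6]
grip_width: 0.0166
gripper_force: 58.4
```

Call:
servo_tool --pt "0 0 0 0 0 8 1" --pt "0 0 0 0 0 20 1" --pt "0 0 0 0 0 36 1" --pt "0 0 0 0 0 54 1" --pt "0 0 0 0 0 75 1"

```text
clock: 7.95
tcp_pos: [0.4896, -0.323, 0.1563]
orientation: [-0.146, -3.137, -0.0]
contact_force: [0.1, 0.7, 0.1]
grip_width: 0.0166
gripper_force: 58.4
```

Call:
servo_tool --pt "0 0 0 0 0 2 1" --pt "0 0 0 0 0 2 1" --pt "0 0 0 0 0 2 1"

```text
clock: 8.2
tcp_pos: [0.49, -0.3229, 0.1572]
orientation: [-0.146, -3.138, -0.001]
contact_force: [0.3, 0.7, -1.7]
grip_width: 0.0167
gripper_force: 58.4
```

```bash
python3 - <<'E'
from h import *
a,_=grab('top','top3'); b,_=grab('side','side3')
o=r.get_obs();print(o['tcp_pos'],o['contact_force'],o['orientation'],o['grip_width'])
b=b[150:390,380:600]
cv2.imwrite('pics/e1.png',cv2.resize(b,None,fx=2.5,fy=2.5,interpolation=cv2.INTER_CUBIC))
E
```

```text
[ 0.48957715 -0.32265103  0.1562863 ] [ 0.15035051 -0.35260809 -0.82970069] [-1.45426300e-01 -3.13654511e+00 -1.23270079e-03] 0.016282993016818393
```

View pics/e1.png

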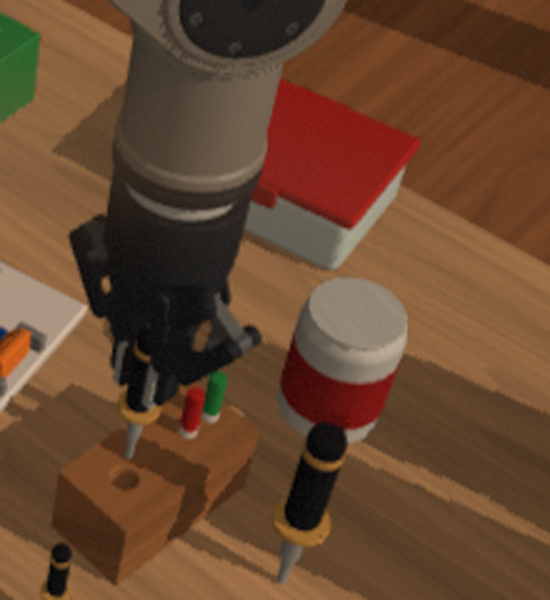

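The picture shows the stylus held, with its tip at crop px (128,458), its guard centre at (140,408) and the hole at (126,480).

```bash
python3 - <<'E'
from h import *
np.set_printoptions(precision=4,suppress=True)
c=lambda x,y:((x+.5)/2.5-.5+380,(y+.5)/2.5-.5+150)
print('tip px',c(128,457),proj('side',(.4896,-.3227,.0893)),'guard px',c(140,408),proj('side',(.4896,-.3227,.139)))
print(ray('side',*c(128,457),.0893),ray('side',*c(140,408),.139),'hole',ray('side',*c(126,480),.062))
R=lambda y:np.array([.522-.1495*y,-.0422+.9888*y])
for y in(.064,-.064):print(R(y))
E
```

```text
tip px (430.9, 332.5) (np.float64(431.6971899282408), np.float64(331.1793721207296)) guard px (435.7, 312.9) (np.float64(435.4785393854012), np.float64(311.56609260917173))
[ 0.4866 -0.3235  0.0893] [ 0.4877 -0.3246  0.139 ] hole [ 0.4896 -0.3235  0.062 ]
[0.5124 0.0211]
[ 0.5316 -0.1055]
```

Call:
servo_tool --pt "0 0 0 2 30 0 1" --pt "0 0 0 4 66 0 1" --pt "0 0 0 7 102 0 1" --pt "0 0 0 9 138 0 1" --pt "0 0 0 12 174 0 1"

```text
clock: 8.72
tcp_pos: [0.5012, -0.1475, 0.1562]
orientation: [-0.146, -3.136, -0.0]
contact_force: [-0.4, -0.4, -0.3]
grip_width: 0.0166
gripper_force: 58.6
```

Call:
servo_tool --pt "0 0 0 2 36 0 1" --pt "0 0 0 4 72 0 1" --pt "0 0 0 7 108 0 1" --pt "0 0 0 9 140 0 1" --pt "0 0 0 11 160 0 1"

```text
clock: 9.13
tcp_pos: [0.5124, 0.015, 0.1562]
orientation: [-0.139, -3.136, -0.001]
contact_force: [-0.4, -0.0, -0.1]
grip_width: 0.0165
gripper_force: 58.6
```

Call:
servo_tool --pt "0 0 0 0 9 -10 1" --pt "0 0 0 0 10 -30 1" --pt "0 0 0 0 10 -40 1" --pt "0 0 0 0 10 -40 1" --pt "0 0 0 0 10 -40 1"

```text
clock: 9.55
tcp_pos: [0.5123, 0.0192, 0.1162]
orientation: [-0.149, -3.136, 0.002]
contact_force: [0.9, -0.5, -0.8]
grip_width: 0.0168
gripper_force: 58.6
```

```bash
python3 - <<'E'
from h import *
b,_=grab('side','side4')
o=r.get_obs();print(o['tcp_pos'],o['contact_force'],o['orientation'],o['grip_width'])
p=o['tcp_pos']+[0,0,-.0695];print(proj('side',p))
cv2.imwrite('pics/f1.png',cv2.resize(b[190:320,230:410],None,fx=4,fy=4,interpolation=cv2.INTER_CUBIC))
E
```

```text
[0.51302926 0.01933689 0.11700362] [ 0.72185276  0.00532291 -1.1924817 ] [-1.48992237e-01 -3.13720573e+00  1.42157663e-03] 0.016694858295740203
(np.float64(299.3857118136008), np.float64(238.29242872267972))
```

View pics/f1.png

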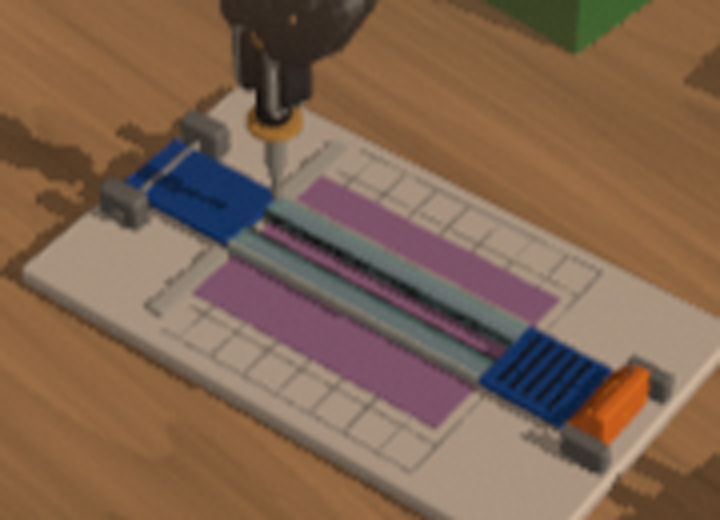

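The tip is at crop px (278,190), within 1.2 px of the prediction, and the slot agrees with the estimate. Lowering the stylus into the slot.

Call:
servo_tool --pt "0 0 0 0 1 -10 1" --pt "0 0 0 0 1 -20 1" --pt "0 0 0 0 1 -27 1" --pt "0 0 0 0 1 -29 1" --pt "0 0 0 0 1 -29 1"

```text
clock: 10.02
tcp_pos: [0.5126, 0.0217, 0.0873]
orientation: [-0.146, -3.137, 0.001]
contact_force: [0.1, 0.0, -1.3]
grip_width: 0.017
gripper_force: 58.6
```

Call:
servo_tool --pt "0 0 0 0 0 -1 1" --pt "0 0 0 0 0 -1 1" --pt "0 0 0 0 0 -2 1" --pt "0 0 0 0 0 -2 1" --pt "0 0 0 0 0 -2 1"

```text
clock: 10.43
tcp_pos: [0.5133, 0.0219, 0.0864]
orientation: [0.146, 3.138, 0.0]
contact_force: [0.0, 0.0, -1.2]
grip_width: 0.0163
gripper_force: 58.6
```

Call:
servo_tool --pt "0 0 0 0 0 -1 1" --pt "0 0 0 0 0 -1 1" --pt "0 0 0 0 0 -1 1"

```text
clock: 10.68
tcp_pos: [0.5132, 0.0218, 0.0852]
orientation: [-0.146, -3.138, -0.0]
contact_force: [-0.4, -0.2, -0.4]
grip_width: 0.0165
gripper_force: 58.6
```

Call:
servo_tool --pt "0 0 0 0 0 -1 1" --pt "0 0 0 0 0 -1 1" --pt "0 0 0 0 0 -1 1"

```text
clock: 10.93
tcp_pos: [0.5134, 0.0219, 0.0843]
orientation: [0.146, 3.138, 0.0]
contact_force: [0.9, 0.0, 0.2]
grip_width: 0.0167
gripper_force: 58.6
```

Call:
servo_tool --pt "0 0 0 0 0 -0.5 1" --pt "0 0 0 0 0 -0.5 1" --pt "0 0 0 0 0 -0.5 1"

```text
clock: 11.18
tcp_pos: [0.5135, 0.0218, 0.0839]
orientation: [0.146, 3.138, 0.0]
contact_force: [0.8, 0.2, 2.3]
grip_width: 0.0166
gripper_force: 58.6
```

Call:
servo_tool --pt "0 0 0 0 0 -0.5 1" --pt "0 0 0 0 0 -0.5 1" --pt "0 0 0 0 0 -0.5 1"

```text
clock: 11.43
tcp_pos: [0.5136, 0.0218, 0.0837]
orientation: [0.146, 3.137, 0.001]
contact_force: [-1.0, 0.6, 6.1]
grip_width: 0.0167
gripper_force: 58.8
```

Call:
servo_tool --pt "0 0 0 0.2 -1.7 0.1 1" --pt "0 0 0 0.5 -3.4 0.2 1" --pt "0 0 0 0.7 -5.1 0.2 1" --pt "0 0 0 1.0 -6.8 0.2 1" --pt "0 0 0 1.2 -8.5 0.2 1"

```text
clock: 11.85
tcp_pos: [0.5149, 0.0148, 0.0837]
orientation: [0.144, 3.138, 0.003]
contact_force: [-0.1, 4.0, 5.5]
grip_width: 0.0165
gripper_force: 59.1
```

Call:
servo_tool --pt "0 0 0 0.2 -1.7 0 1" --pt "0 0 0 0.5 -3.4 0 1" --pt "0 0 0 0.7 -5.1 0 1" --pt "0 0 0 1.0 -6.8 0 1" --pt "0 0 0 1.2 -8.5 0 1"

```text
clock: 12.27
tcp_pos: [0.5161, 0.0062, 0.0838]
orientation: [0.144, 3.138, 0.003]
contact_force: [-0.3, 5.1, 4.9]
grip_width: 0.0167
gripper_force: 59.1
```

Call:
servo_tool --pt "0 0 0 0.2 -1.7 0 1" --pt "0 0 0 0.4 -3.4 0 1" --pt "0 0 0 0.6 -5.1 0 1" --pt "0 0 0 0.8 -6.8 0 1" --pt "0 0 0 1.0 -8.5 0 1"

```text
clock: 12.68
tcp_pos: [0.5171, -0.0023, 0.0838]
orientation: [0.144, 3.138, 0.003]
contact_force: [-1.2, 4.0, 4.8]
grip_width: 0.0166
gripper_force: 59.1
```

Call:
servo_tool --pt "0 0 0 0.2 -1.7 0 1" --pt "0 0 0 0.4 -3.4 0 1" --pt "0 0 0 0.6 -5.1 0 1" --pt "0 0 0 0.8 -6.8 0 1" --pt "0 0 0 1.0 -8.5 0 1"

```text
clock: 13.1
tcp_pos: [0.5181, -0.0107, 0.0837]
orientation: [0.144, 3.138, 0.003]
contact_force: [-0.5, 3.3, 5.1]
grip_width: 0.0163
gripper_force: 59.1
```

Call:
servo_tool --pt "0 0 0 0.2 -1.7 0 1" --pt "0 0 0 0.5 -3.4 0 1" --pt "0 0 0 0.7 -5.1 0 1" --pt "0 0 0 1.0 -6.8 0 1" --pt "0 0 0 1.2 -8.5 0 1"

```text
clock: 13.52
tcp_pos: [0.5193, -0.0192, 0.0837]
orientation: [0.144, 3.138, 0.003]
contact_force: [0.2, 4.2, 5.6]
grip_width: 0.0164
gripper_force: 59.1
```

Call:
servo_tool --pt "0 0 0 0.2 -1.7 0 1" --pt "0 0 0 0.5 -3.4 0 1" --pt "0 0 0 0.7 -5.1 0 1" --pt "0 0 0 1.0 -6.8 0 1" --pt "0 0 0 1.2 -8.5 0 1"

```text
clock: 13.93
tcp_pos: [0.5205, -0.0277, 0.0837]
orientation: [0.144, 3.138, 0.003]
contact_force: [0.1, 4.7, 6.2]
grip_width: 0.0167
gripper_force: 59.1
```

Call:
servo_tool --pt "0 0 0 0.2 -1.7 0 1" --pt "0 0 0 0.5 -3.4 0 1" --pt "0 0 0 0.7 -5.1 0 1" --pt "0 0 0 1.0 -6.8 0 1" --pt "0 0 0 1.2 -8.5 0 1"

```text
clock: 14.35
tcp_pos: [0.5217, -0.0362, 0.0837]
orientation: [0.144, 3.138, 0.003]
contact_force: [-0.7, 4.0, 6.0]
grip_width: 0.0167
gripper_force: 59.1
```

Call:
servo_tool --pt "0 0 0 0.2 -1.7 0 1" --pt "0 0 0 0.5 -3.4 0 1" --pt "0 0 0 0.7 -5.1 0 1" --pt "0 0 0 1.0 -6.8 0 1" --pt "0 0 0 1.2 -8.5 0 1"

```text
clock: 14.77
tcp_pos: [0.5228, -0.0446, 0.0837]
orientation: [0.144, 3.138, 0.003]
contact_force: [-0.2, 5.3, 5.3]
grip_width: 0.0166
gripper_force: 59.1
```

Call:
servo_tool --pt "0 0 0 0.2 -1.7 0 1" --pt "0 0 0 0.5 -3.4 0 1" --pt "0 0 0 0.7 -5.1 0 1" --pt "0 0 0 1.0 -6.8 0 1" --pt "0 0 0 1.2 -8.5 0 1"

```text
clock: 15.18
tcp_pos: [0.524, -0.0531, 0.0837]
orientation: [0.144, 3.138, 0.003]
contact_force: [-0.1, 5.8, 5.9]
grip_width: 0.0166
gripper_force: 59.2
```

Call:
servo_tool --pt "0 0 0 0.2 -1.7 0 1" --pt "0 0 0 0.5 -3.4 0 1" --pt "0 0 0 0.7 -5.1 0 1" --pt "0 0 0 1.0 -6.8 0 1" --pt "0 0 0 1.3 -8.5 0 1"

```text
clock: 15.6
tcp_pos: [0.5253, -0.0616, 0.0837]
orientation: [0.144, 3.138, 0.003]
contact_force: [-1.1, 5.0, 5.4]
grip_width: 0.0163
gripper_force: 59.2
```

Call:
servo_tool --pt "0 0 0 0.2 -1.7 0 1" --pt "0 0 0 0.5 -3.4 0 1" --pt "0 0 0 0.7 -5.1 0 1" --pt "0 0 0 1.0 -6.8 0 1" --pt "0 0 0 1.3 -8.5 0 1"

```text
clock: 16.02
tcp_pos: [0.5266, -0.07, 0.0837]
orientation: [0.144, 3.138, 0.003]
contact_force: [-0.2, 4.9, 5.6]
grip_width: 0.0166
gripper_force: 59.2
```

Call:
servo_tool --pt "0 0 0 0.2 -1.7 0 1" --pt "0 0 0 0.5 -3.4 0 1" --pt "0 0 0 0.7 -5.1 0 1" --pt "0 0 0 1.0 -6.8 0 1" --pt "0 0 0 1.3 -8.5 0 1"

```text
clock: 16.43
tcp_pos: [0.5278, -0.0784, 0.0837]
orientation: [-0.144, -3.138, -0.003]
contact_force: [-1.6, 5.3, 6.9]
grip_width: 0.0166
gripper_force: 59.2
```

Call:
servo_tool --pt "0 0 0 0.2 -1.7 0 1" --pt "0 0 0 0.5 -3.4 0 1" --pt "0 0 0 0.7 -5.1 0 1" --pt "0 0 0 1.0 -6.8 0 1" --pt "0 0 0 1.3 -8.5 0 1"

```text
clock: 16.85
tcp_pos: [0.5291, -0.087, 0.0837]
orientation: [-0.144, -3.138, -0.003]
contact_force: [-0.4, 4.8, 7.1]
grip_width: 0.0165
gripper_force: 59.3
```

Call:
servo_tool --pt "0 0 0 0.2 -1.7 0 1" --pt "0 0 0 0.5 -3.4 0 1" --pt "0 0 0 0.7 -5.1 0 1" --pt "0 0 0 1.0 -6.8 0 1" --pt "0 0 0 1.3 -8.5 0 1"

```text
clock: 17.27
tcp_pos: [0.5304, -0.0954, 0.0837]
orientation: [-0.144, -3.138, -0.004]
contact_force: [-0.0, 5.3, 6.6]
grip_width: 0.0163
gripper_force: 59.3
```

Call:
servo_tool --pt "0 0 0 0.3 -2.0 0 1" --pt "0 0 0 0.6 -4.0 0 1" --pt "0 0 0 0.9 -6.0 0 1" --pt "0 0 0 1.2 -8.0 0 1" --pt "0 0 0 1.5 -9.8 0 1"

```text
clock: 17.68
tcp_pos: [0.5319, -0.1051, 0.0837]
orientation: [-0.144, -3.138, -0.004]
contact_force: [-1.2, 5.7, 6.0]
grip_width: 0.0165
gripper_force: 59.3
```

Call:
servo_tool --pt "0 0 0 0 0 0 1" --pt "0 0 0 0 0 0 1"

```text
clock: 17.85
tcp_pos: [0.532, -0.1065, 0.0838]
orientation: [0.145, 3.138, 0.001]
contact_force: [-0.5, 1.9, 5.8]
grip_width: 0.0167
gripper_force: 59.1
```

Call:
servo_tool --pt "0 0 0 0 0 8 1" --pt "0 0 0 0 0 25 1" --pt "0 0 0 0 0 45 1" --pt "0 0 0 0 0 65 1" --pt "0 0 0 0 0 79 1"

```text
clock: 18.27
tcp_pos: [0.5317, -0.1076, 0.1641]
orientation: [0.147, 3.137, -0.001]
contact_force: [0.7, -0.8, 0.1]
grip_width: 0.0164
gripper_force: 58.6
```

Call:
servo_tool --pt "0 0 0 -5 -26 0 1" --pt "0 0 0 -12 -61 0 1" --pt "0 0 0 -18 -97 0 1" --pt "0 0 0 -25 -133 0 1" --pt "0 0 0 -32 -169 0 1"

```text
clock: 18.68
tcp_pos: [0.4986, -0.2776, 0.1626]
orientation: [-0.145, -3.138, 0.0]
contact_force: [0.8, -0.4, -1.3]
grip_width: 0.0168
gripper_force: 58.6
```

Call:
servo_tool --pt "0 0 0 -6 -30 0 1" --pt "0 0 0 -8 -42 0 1" --pt "0 0 0 -9 -47 0 1" --pt "0 0 0 -9 -47 0 1" --pt "0 0 0 -9 -47 0 1"

```text
clock: 19.1
tcp_pos: [0.4911, -0.3213, 0.1621]
orientation: [-0.143, -3.138, -0.002]
contact_force: [-0.0, 0.2, -1.2]
grip_width: 0.0169
gripper_force: 58.6
```

Call:
servo_tool --pt "0 0 0 0 0 0 1" --pt "0 0 0 0 0 0 1" --pt "0 0 0 0 0 0 1"

```text
clock: 19.35
tcp_pos: [0.4913, -0.3215, 0.1624]
orientation: [0.142, 3.138, 0.001]
contact_force: [0.2, 0.6, -0.3]
grip_width: 0.0165
gripper_force: 58.6
```

```bash
python3 - <<'E'
from h import *
b,_=grab('side','side5')
o=r.get_obs();print(o['tcp_pos'],o['contact_force'],o['orientation'],o['grip_width'])
c=np.hstack([cv2.resize(x[240:350,400:470],None,fx=5,fy=5,interpolation=cv2.INTER_CUBIC) for x in(b,cv2.imread('pics/side3.png'))])
cv2.imwrite('pics/g1.png',c)
E
```

```text
[ 0.49113752 -0.32178666  0.16238179] [ 0.08762195 -0.24916707 -0.39973484] [1.42717161e-01 3.13833582e+00 7.03193426e-04] 0.016533562835617327
```

View pics/g1.png

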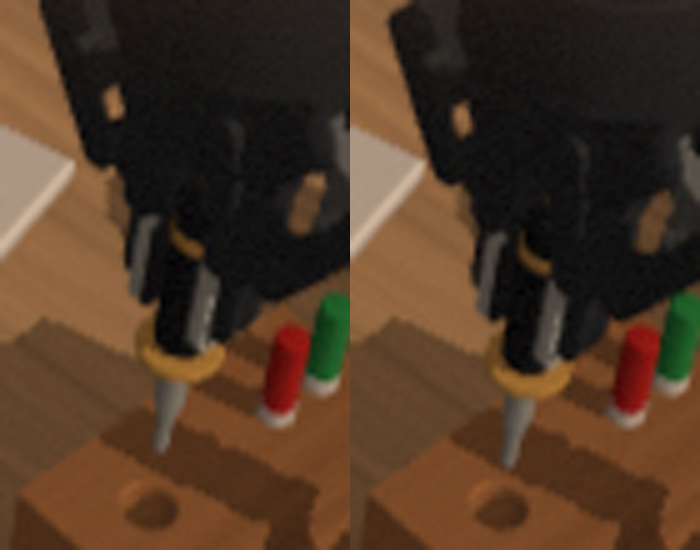

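The left half (now) and the right half (just after the first lift) match: the stylus is upright in the grip and above the hole at crop px (150,505). Lowering.

Call:
servo_tool --pt "0 0 0 0 -1 -10 1" --pt "0 0 0 -0.5 -1 -20 1" --pt "0 0 0 -0.5 -1 -28 1" --pt "0 0 0 -0.5 -1 -34 1" --pt "0 0 0 -0.5 -1 -40 1"

```text
clock: 19.82
tcp_pos: [0.4896, -0.3237, 0.1211]
orientation: [-0.146, -3.137, -0.001]
contact_force: [-0.6, -0.6, -0.2]
grip_width: 0.0165
gripper_force: 58.6
```

Call:
servo_tool --pt "0 0 0 0 0 -7 1" --pt "0 0 0 0 0 -14 1" --pt "0 0 0 0 0 -21 1" --pt "0 0 0 0 0 -28 1" --pt "0 0 0 0 0 -35 1"

```text
clock: 20.23
tcp_pos: [0.4902, -0.324, 0.0867]
orientation: [0.146, 3.138, -0.0]
contact_force: [0.5, 0.5, -0.5]
grip_width: 0.0166
gripper_force: 58.6
```

Call:
servo_tool --pt "0 0 0 0 0 -2 1" --pt "0 0 0 0 0 -3 1" --pt "0 0 0 0 0 -4 1" --pt "0 0 0 0 0 -4 1" --pt "0 0 0 0 0 -4 1"

```text
clock: 20.65
tcp_pos: [0.4904, -0.3241, 0.0837]
orientation: [0.146, 3.138, -0.0]
contact_force: [-0.1, 0.4, -0.9]
grip_width: 0.0163
gripper_force: 58.6
```

Call:
servo_tool --pt "0 0 0 0 0 -1 1" --pt "0 0 0 0 0 -2 1" --pt "0 0 0 0 0 -2 1"

```text
clock: 20.9
tcp_pos: [0.4903, -0.324, 0.0815]
orientation: [0.146, 3.138, -0.0]
contact_force: [-0.1, 0.2, -0.5]
grip_width: 0.0166
gripper_force: 59.0
```

Call:
servo_tool --pt "0 0 0 0 0 -0.5 1" --pt "0 0 0 0 0 -1 1" --pt "0 0 0 0 0 -1 1"

```text
clock: 21.15
tcp_pos: [0.4904, -0.3241, 0.0815]
orientation: [0.146, 3.137, 0.0]
contact_force: [-2.5, 1.2, 9.2]
grip_width: 0.0167
gripper_force: 59.7
```

Seated: the force rises at TCP z = 81.5 mm, the same height as at the pick. Easing off, opening part way and rising.

Call:
servo_tool --pt "0 0 0 0 0 0.8 1" --pt "0 0 0 0 0 0.8 0.75" --pt "0 0 0 0 0 0.8 0.6" --pt "0 0 0 0 0 0.8 0.45" --pt "0 0 0 0 0 0.8 0.4"

```text
clock: 21.57
tcp_pos: [0.4901, -0.3239, 0.0811]
orientation: [-0.146, -3.138, 0.0]
contact_force: [0.4, 0.3, 0.1]
grip_width: 0.0511
gripper_force: 0.0
```

Call:
servo_tool --pt "0 0 0 0 0 0 0.4" --pt "0 0 0 0 0 0 0.4" --pt "0 0 0 0 0 10 0.4" --pt "0 0 0 0 0 25 0.4" --pt "0 0 0 0 0 45 0.4"

```text
clock: 21.98
tcp_pos: [0.4893, -0.3235, 0.1262]
orientation: [-0.146, -3.136, -0.001]
contact_force: [0.3, -0.1, -0.6]
grip_width: 0.0512
gripper_force: 0.0
```

Call:
servo_tool --pt "0 0 0 0 0 25 0.4" --pt "0 0 0 0 0 55 0.4" --pt "0 0 0 0 0 90 0.4" --pt "0 0 0 0 0 125 0.4" --pt "0 0 0 0 0 140 0.4"

```text
clock: 22.4
tcp_pos: [0.4914, -0.3255, 0.2719]
orientation: [0.147, 3.132, -0.004]
contact_force: [0.3, 0.6, -0.0]
grip_width: 0.0513
gripper_force: 0.0
```

Call:
servo_tool --pt "0 0 0 -5 35 0 0.4" --pt "0 0 0 -10 70 0 0.4" --pt "0 0 0 -15 100 0 0.4" --pt "0 0 0 -15 110 0 0.4" --pt "0 0 0 -15 110 0 0.4"

```text
clock: 22.82
tcp_pos: [0.4754, -0.211, 0.2668]
orientation: [0.138, 3.138, 0.002]
contact_force: [-0.1, 0.1, -0.9]
grip_width: 0.0511
gripper_force: 0.0
```

```bash
python3 - <<'E'
from h import *
np.set_printoptions(precision=4,suppress=True)
t,d=grab('top','top9'); b,ds=grab('side','side9')
o=r.get_obs();print(o['clock'],o['tcp_pos'],o['qvel'].max())
# compare with before
for n,im,reg in(('side',b,(320,380,415,450)),('side',b,(320,425,360,440)),('side',b,(205,335,230,420))):
    for ref in('side1','side2'):
        p=cv2.imread(f'pics/{ref}.png'); x=reg; print(ref,reg,cv2.absdiff(p,im)[x[0]:x[1],x[2]:x[3]].mean())
p=cv2.imread('pics/side1.png'); t1=p[308:352,420:443]
m=cv2.matchTemplate(b[290:370,400:470],t1,cv2.TM_CCOEFF_NORMED); print(m.max(),cv2.minMaxLoc(m)[3])
p=cv2.imread('pics/side2.png'); t1=p[270:310,345:400]
m=cv2.matchTemplate(b[255:325,330:415],t1,cv2.TM_CCOEFF_NORMED); print(m.max(),cv2.minMaxLoc(m)[3])
f=lambda u,v:pt('side',u,v,ds[v,u])
print('stylus top',f(433,315),'arm pad',f(366,283))
E
```

```text
22.9167 [ 0.4753 -0.2147  0.2669] 0.02281848689482079
side1 (320, 380, 415, 450) 5.5738095238095235
side2 (320, 380, 415, 450) 4.316984126984127
side1 (320, 425, 360, 440) 4.250238095238095
side2 (320, 425, 360, 440) 2.1448809523809524
side1 (205, 335, 230, 420) 11.708920377867747
side2 (205, 335, 230, 420) 7.265654520917678
0.9799577 (21, 19)
0.99944156 (15, 15)
stylus top [ 0.4879 -0.3205  0.1301] arm pad [ 0.5368 -0.1388  0.023 ]
```

```bash
python3 -c "
from bench import r
print(r.hand_in())"
```

```text
the job is handed in; nothing more can be done
None
```

I handed the job in at about 23 s: the guide arm is latched, the fold line is scored in a stroke of just over 6 s under light pressure (about 5–7 N), and the stylus is back upright in its hole. I saw no sign that anything else on the table was disturbed.

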